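Push-in shot of a finished print with a free-tilting camera rig

ROBOT

A 6-joint arm with a two-finger parallel gripper is mounted at the origin on the work surface. World frame = base frame: x ahead of the robot, y to its left, z up, the work surface at z = 0. Lengths are in m, angles in rad, forces in N, time in s.
With the tool pointing down it reaches from about 0.35 to 0.725 m from the base axis. Payload 6 kg.
Tool frame: the origin (TCP) lies between the finger pads, 19 mm behind the fingertips; this is the grasp point; z points along the fingers, y is the line along which they close (so a half turn about z gives the same grasp; the last joint's range is limited). The gripper opens to 85 mm and grips with 20 to 120 N. Pads are 22 mm wide; open, the fingers measure 114 mm over their backs; the gripper's body (76 mm by 85 mm) begins 54 mm behind the grasp point. The pads swing forward as they close: fully open they stand 13 mm farther back than shut.
Start: joints at [-0.898, 0.04, 0.085, 0, -1.615, -0.334], TCP at [0.199, -0.566, 0.25] pointing down, gripper open.
Joint ranges: [-2.56, 2.56], [-1.29, 2.01], [-1.08, 1.49], [-3.29, 1.98], [-2.81, -0.18], [-2.99, 2.99]. Speed limits (rad/s): [2.57, 2.57, 3.01, 3.14, 3.14, 3.14].

INTERFACE

Orientations are given as a unit quaternion [w, x, y, z].
In Python, from cell import read_state, grab_frame, job_done, look_for, mark_of gives the robot as it stands. The module is installed in compiled form; this text tells all that it offers.
- The arm moves only by the tool jog_arm, never from a script. Its arguments are lists of equal length, an entry for each row: "translation": the shift along the tool's x, y, z scaled (see below), a list of three; "rotation": the turn, a rotation vector about the tool's x, y, z scaled (see below), a list of three; "gripper": the closure, from -1 (fully open) to 1 (shut). In form: {"translation": [[tx, ty, tz], ...], "rotation": [[wx, wy, wz], ...], "gripper": [gripper, ...]}. A call has 1 to 8 rows; each row is the pose to reach, as a shift and turn from the pose commanded when the call began, along the tool's axes at that moment, turning the shorter way round; what a row does not reach only later rows make up. The controller multiplies each number of a shift by 500 mm and each number of a turn by pi rad. A row lasts 1/12 s, in which the tool goes at most 41.7 mm and 7.16 degrees, less where a joint would pass 70% of its speed; a pose out of reach is approached as far as the arm can. A call with a number of a shift or a turn outside -1 to 1 is refused whole. A call with a gripper value outside its range is refused whole. The fingers move at their own pace and stop on an object; "grip_force" is the grip in N (left out, the last holds). Time passes only in rows, so rows that repeat a pose let the fingers close. It gives the time, the measured TCP pose, the force, the opening and the grip force at its end, in the units of the state.
- read_state(): the state, without advancing time (a new reading comes with each control period).
- grab_frame(name): name is "scene" or "top" or "wrist"; returns a dict with "pixels" (384x512x3 uint8, red, green, blue), "vfov" (degrees; the focal length in pixels is half the picture's height over the tangent of half this angle, whatever the lens; pixels are square), "cx", "cy" (the principal point, pixels), "rvec" (rotation vector, rad) and "tvec" (3), from world to camera coordinates, as OpenCV has them. Camera axes: x right, y down, z forward; pixel columns grow to the right and rows downward; lengths in m; the calibration is good to about 2 mm. A picture is of the moment at which its call begins. There is no depth.
- job_done(): hands the job in; it is judged then, once.
Trained networks look in a picture, given as the dict that the camera call returned (one of the last four; its "shot" number tells which), for a name from the list of things; names that differ only in an ending like _2 or _b are one class to them, and where a whole thing is asked for, a point or a joint stands for the part that bears it (a point fixed in the world has none). Each returns a list of dicts, best first, with "p" (0 to 1); they miss things now and then, are a little off and sometimes report something else, mostly with a low value. They report only what shows in the picture. A call takes as long as a camera call. They do not tell look-alikes from the thing itself.
- look_for(label, picture): "rect" ([left, top, width, height] in pixels, round what is visible of it).
- mark_of(label, picture): "position" ([column, row] in pixels: a listed point, or the origin of a listed thing).
The state is a dict: "clock": time; "joint_pos": joint angles; "dq": joint speeds; "joint_torque": joint torques, N m; "eef_pos": TCP position; "ee_rot": TCP orientation; "wrist_force": force on the tool from outside, world axes, zero at the start; "moment": the same for the moment, N m; "gripper_width": finger opening in m; "finger_force": force on a finger pad.
Only numpy, scipy, OpenCV 4.12 (cv2) and the standard library are available. Lean on these libraries where they do the work, as an engineer would, in place of code of your own. Each camera call takes 0.05 s, during which the arm holds its last target. There are 200 camera calls.

TASK

Pick up the camera rig by its wooden side handle and film a push-in on the finished vase: the tilt lock has broken off and the top-heavy camera lies nodded forward on its stop, so tip the rig to swing the camera up, then keep it balanced upright over a level base plate with small corrections of the handle. With the lens pointing straight at the vase and as high as the middle of the vase, hold the opening shot for a good 3 seconds with the lens about 40 cm from the vase's axis, then push in to about 25 cm and hold that shot for a good 6 seconds, without letting the camera drop onto either stop again once you move in from the opening distance. Finish while still holding the rig by its handle in that closing shot, calm and balanced, and do not disturb the vase or the other things on the table.

Things in the scene. Friction and masses are not known exactly. Their poses are not given: they have to be found in the camera images.
- rig: Base of the loose camera rig, 0.45 kg: aluminium plate 110 (x) by 250 mm (y), top at z = 14 mm. On it at y = -90 mm a black battery block (75 x 55 mm, top at z = 48 mm) bearing the side handle, at y = +65 mm the fluid tilt head. Origin: centre of the underside; x is the filming direction, z up. Starts on the table, x roughly towards world -y: handle on the robot's side, camera beyond it.
- handle (a point): Grip point of the wooden side handle, at (0, -90, 115) mm in the rig's frame, axes those of the rig. The handle is an upright flat-sided bar, 28 mm thick in y (pinch it across this, from above), 36 mm wide in x, top at z = 140 mm. The camera's near side is 109 mm away in y. Hold with the TCP within 40 mm of this point; grip with 80 N or more so that the rig does not turn in the fingers.
- pivot (a point): Centre of the tilt axis, at (0, 65, 66) mm in the rig's frame; the axis runs along the rig's y. Between camera and plate there is only viscous drag, 0.39 N m per rad/s, no spring, no dry friction: a leaning camera falls away from vertical with a time constant of about 1.3 s (1.1 to 1.65 s with its mass), and the camera follows at once when the plate is pitched.
- camera (a joint): Tilt of the camera relative to the plate, rad: 0 = square to the plate, positive = nodded forward (about the rig's +y). Stops at -0.35 and +0.35; starts resting on +0.35. Camera's lean from vertical = plate's pitch + this. Camera with lamp: 0.35 kg (true mass within 20 percent), centre of mass 86 mm straight above the tilt axis when upright, inertia about that axis 0.0033 kg m2.
- lens (a point): Centre of the lens's front, on the camera: 58 mm ahead of (x) and 62 mm above (z) the tilt axis in the camera's frame. Its axes are the camera's: x along the view, y to the camera's left, z up through the lamp on top. The camera is 92 mm wide and with its lamp reaches 173 mm above the tilt axis. Rig on the table and camera upright: lens 128 mm above the table.
- vase: The finished print: a loose faceted orange vase, 92 mm across at its belly, 140 mm tall, 0.25 kg, standing on the block. Origin: centre of its underside, z up along its axis.
- middle (a point): The middle of the vase: on its axis, half way up, 210 mm above the table. This is what the lens points at and is level with.
- block: Fixed display block of plywood, 160 mm square, with a red build plate 190 mm square on it, top at 140 mm. Origin: centre of its underside on the table. Stands to the robot's right (-y).
- jar: Bystander: open glass bowl-shaped jar, 90 mm across, 85 mm tall. Origin: centre of its underside.
- spool: Bystander: small filament spool lying flat, 130 mm across, 50 mm high. Origin: centre of its underside.
- box: Bystander: open white storage box, 130 x 190 x 70 mm. Origin: centre of its underside.
- glue: Bystander: glue stick standing upright, 29 mm across, 99 mm tall. Origin: centre of its underside.
There are look-alikes about, which are no part of the job. There is more than one size of the vase; the one meant has the size given above.

How it is judged:
On the way, in this order (a step that is already met when the one before it is completed fails the run):
1. opening shot: lens 35 to 45 cm from the vase's axis and pointing at it, level with its middle, camera upright over a level plate, held for 3 s (counted from 2.7 s) (x of middle in the frame of lens between 0.35 and 0.45 m and y of middle in the frame of lens between -0.055 and 0.055 m and height (world z) of lens between 0.175 and 0.245 m and angle between lens's own z axis and vertical below 0.12 rad and angle between rig's own z axis and vertical below 0.15 rad and height (world z) of rig above 0.03 m), for 2.7 s.
2. closing shot: lens 20 to 30 cm from the vase's axis and pointing at it, level with its middle, camera upright over a level plate, held for 6 s (counted from 5.7 s) (x of middle in the frame of lens between 0.2 and 0.3 m and y of middle in the frame of lens between -0.045 and 0.045 m and height (world z) of lens between 0.175 and 0.245 m and angle between lens's own z axis and vertical below 0.12 rad and angle between rig's own z axis and vertical below 0.15 rad and height (world z) of rig above 0.03 m), for 5.7 s.
At the end, for the whole second after the job is handed in: Rig still held by its handle (TCP within 40 mm of the grip point), plate over 30 mm up and within 0.17 rad of level, camera within 0.17 rad of upright, lens 19 to 31 cm before the vase's middle, at 175 to 245 mm height, aimed within 50 mm sideways; vase unmoved (20 mm) (x of middle in the frame of lens between 0.19 and 0.31 m and y of middle in the frame of lens between -0.05 and 0.05 m and height (world z) of lens between 0.175 and 0.245 m and angle between each of lens, rig's own z axis and vertical below 0.17 rad and height (world z) of rig above 0.03 m and distance between the grasp point and handle below 0.04 m and distance of vase from where it was at the start of the episode below 0.02 m); the arm keeps its last pose, push and grip.
It fails at once if the camera is on or close to one of its tilt stops while the lens is nearer to the vase than the opening shot (horizontal distance between lens and middle below 0.33 m and (value of joint camera above 0.31 rad or value of joint camera below -0.31 rad)).
It fails at once if the rig is tipped over (angle between rig's own z axis and vertical above 1 rad).
It fails at once if the vase is knocked or shifted (distance of vase from where it was at the start of the episode above 0.025 m or angle between vase's own z axis and vertical above 0.3 rad).
It fails at once if the jar, spool, box or glue stick is disturbed (distance of any of jar, spool, box, glue from where it was at the start of the episode above 0.03 m).
It also fails if it takes over 72 s, if anything falls off the work surface, if the arm or the gripper's body presses on something with over 40 N, if the wrist force passes 120 N, or if a joint passes its speed limit or range.

## Working session

There is one attempt and no reset: what is moved stays moved. The work goes in short steps, Python scripts to look and compute and a tool call to move; the robot and the scene stay as the last step left them, time stands still between calls to the robot, and variables do not carry over. Pictures are saved under pics/ and viewed, at most 10 in all, crops included, and the job is handed in when it is done.

Besides the shell and the picture viewer there is one more tool, called after "Emit:" by a JSON object that holds its "method" and its "body", one argument or row to a line. jog_arm: Moves the arm, as the interface text tells. Shifts and turns lie within -1 to 1; 1 stands for 500 mm of shift or pi rad of turn. Its arguments: {"type":"object","properties":{"translation":{"type":"array"},"rotation":{"type":"array"},"gripper":{"type":"array"},"grip_force":{"type":"number"}},"required":["translation","rotation","gripper"]}

```bash
mkdir -p pics
cat > h.py <<'E'
import numpy as np,cv2
from cell import *
def P(f):
    fl=f["pixels"].shape[0]/2/np.tan(np.radians(f["vfov"]/2))
    K=np.array([[fl,0,f["cx"]],[0,fl,f["cy"]],[0,0,1]])
    R=cv2.Rodrigues(np.array(f["rvec"],float))[0]
    return K,R,np.array(f["tvec"],float)
def proj(f,X):
    K,R,t=P(f); p=K@(R@np.asarray(X,float)+t); return p[:2]/p[2]
def ray(f,uv):
    K,R,t=P(f); d=R.T@np.linalg.solve(K,[uv[0],uv[1],1.]); return -R.T@t,d/np.linalg.norm(d)
def atz(f,uv,z):
    c,d=ray(f,uv); return c+d*(z-c[2])/d[2]
def tri(obs):
    A=np.zeros((3,3));b=np.zeros(3)
    for f,uv in obs:
        c,d=ray(f,uv);M=np.eye(3)-np.outer(d,d);A+=M;b+=M@c
    X=np.linalg.solve(A,b); return X,[np.round(proj(f,X)-uv,1) for f,uv in obs]
def save(f,n): cv2.imwrite("pics/"+n,cv2.cvtColor(f["pixels"],cv2.COLOR_RGB2BGR))
E
python3 - <<'E'
from h import *
np.set_printoptions(precision=3,suppress=True)
s=read_state();print({k:np.round(v,3) for k,v in s.items()})
for n in ["scene","top"]:
    f=grab_frame(n);save(f,n+"0.png");K,R,t=P(f);print(n,-R.T@t,K[0,0])
    for l in ["handle","rig","pivot","camera","lens","vase","block","jar","spool","box","glue","middle"]:
        try: print(l,[(np.round(m["position"]),round(m["p"],2)) for m in mark_of(l,f)[:4]])
        except Exception as e: print(l,e)
E
```

```text
{'clock': np.float64(0.0), 'joint_pos': array([-0.898,  0.041,  0.084, -0.   , -1.616, -0.334]), 'dq': array([0.   , 0.   , 0.001, 0.001, 0.   , 0.001]), 'joint_torque': array([  0.001, -36.821,  34.741,   6.932,  -0.005,  -0.   ]), 'eef_pos': array([ 0.199, -0.566,  0.249]), 'ee_rot': array([-0.   , -0.169,  0.986,  0.001]), 'wrist_force': array([ 0.237,  0.156, -0.72 ]), 'moment': array([-0.069,  0.019, -0.002]), 'finger_force': np.float64(0.0), 'gripper_width': np.float64(0.085)}
scene [0.781 1.082 1.266] 458.9442033737198
handle [(array([295., 239.]), 0.74)]
rig []
pivot [(array([246., 260.]), 0.73)]
camera it knows: block, box, glue, handle, jar, lens, middle, pivot, rig, spool, vase
lens [(array([239., 234.]), 0.86)]
vase [(array([265., 113.]), 0.78), (array([218., 108.]), 0.76), (array([261., 136.]), 0.67), (array([317., 364.]), 0.59)]
block [(array([221., 136.]), 0.61)]
jar [(array([195., 205.]), 0.71), (array([224.,  96.]), 0.61)]
spool [(array([298., 136.]), 0.71)]
box [(array([316., 364.]), 0.67)]
glue [(array([208., 230.]), 0.7), (array([266., 268.]), 0.35)]
middle [(array([262., 125.]), 0.89), (array([224.,  93.]), 0.72), (array([263.,  97.]), 0.72)]
top [0.306 0.061 1.408] 390.2443836109125
handle [(array([195., 221.]), 0.61), (array([390., 165.]), 0.18)]
rig [(array([244., 148.]), 0.6), (array([197., 199.]), 0.56), (array([390., 167.]), 0.36)]
pivot [(array([189., 179.]), 0.82)]
camera it knows: block, box, glue, handle, jar, lens, middle, pivot, rig, spool, vase
lens [(array([208., 169.]), 0.67)]
vase [(array([412., 233.]), 0.82), (array([370., 219.]), 0.79), (array([388., 170.]), 0.68), (array([275., 143.]), 0.27)]
block []
jar [(array([276., 140.]), 0.77), (array([388., 165.]), 0.63)]
spool [(array([363., 261.]), 0.56)]
box [(array([101., 224.]), 0.8)]
glue [(array([245., 147.]), 0.47)]
middle [(array([377., 214.]), 0.62), (array([390., 168.]), 0.58), (array([423., 227.]), 0.58)]
```

Run:
```python
import cv2,numpy as np
a=cv2.imread("pics/scene0.png");b=cv2.imread("pics/top0.png")
cv2.imwrite("pics/a1.png",cv2.resize(a[60:400,150:400],None,fx=2.2,fy=1.75) if 0 else cv2.resize(a,None,fx=1.5,fy=1.5))
cv2.imwrite("pics/b1.png",cv2.resize(b,None,fx=1.5,fy=1.5))
```

```text
(no output)
```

View pics/a1.png

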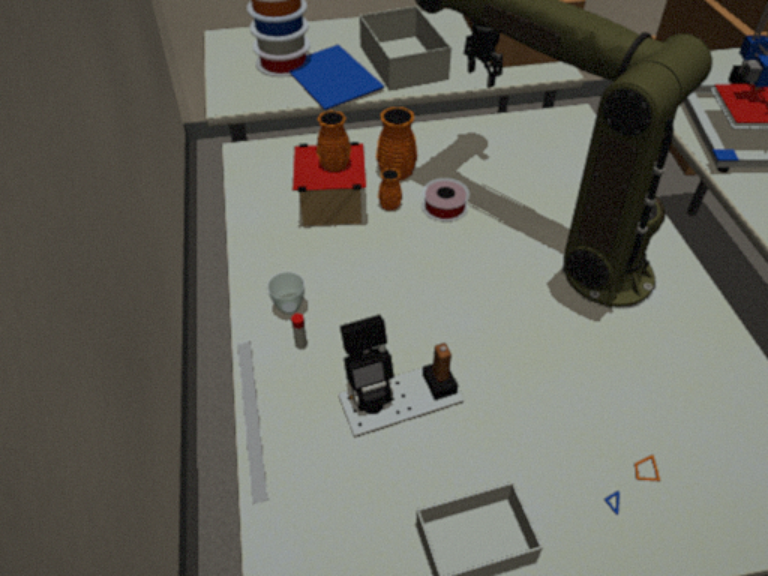

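View pics/b1.png

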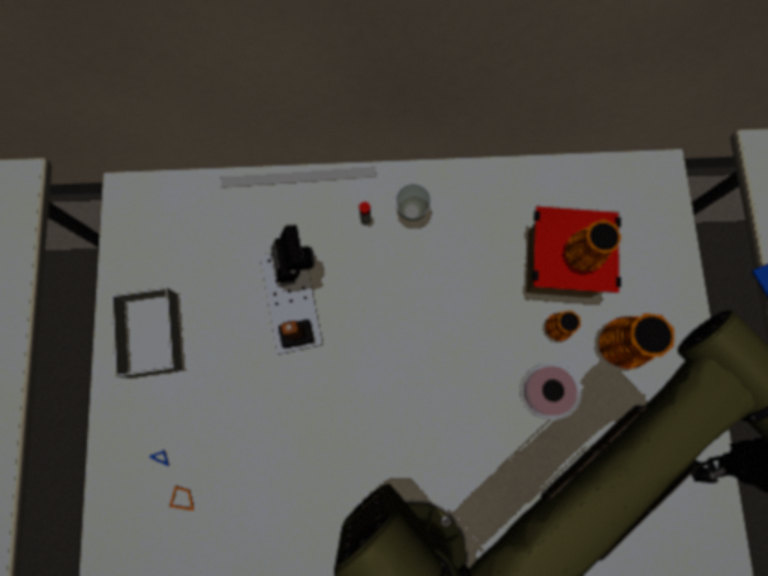

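The scene shows three vases: one on the red block (scene px 222,93; top 390,167), a large one on the table (265,97) and a small one (260,125). I choose the one on the block. The rig is at scene (270,262) / top (196,200), its handle at (295,239) / (195,219). The jar, glue, spool and box stand clear.

Run:
```python
from h import *
np.set_printoptions(precision=3,suppress=True)
fs=grab_frame("scene");ft=grab_frame("top")
def best(l,f,near):
    c=[np.array(m["position"]) for m in mark_of(l,f)]
    c=[x for x in c if np.linalg.norm(x-near)<15]
    return c[0] if c else None
for l,a,b in [("handle",(295,239),(195,221)),("pivot",(246,260),(189,179)),("lens",(239,234),(208,169)),("rig",(270,270),(197,199)),("middle",(224,93),(390,168)),("vase",(218,108),(388,170)),("jar",(195,205),(276,140)),("glue",(208,230),(245,147)),("spool",(298,136),(363,261)),("box",(316,364),(101,224))]:
    A=best(l,fs,a);B=best(l,ft,b)
    if A is not None and B is not None: X,r=tri([(fs,A),(ft,B)]);print(l,X,r)
    else: print(l,A,B)
# red plate contour in top view
for f,n in((ft,"top"),(fs,"scene")):
    hsv=cv2.cvtColor(f["pixels"],cv2.COLOR_RGB2HSV)
    m=((hsv[...,0]<5)|(hsv[...,0]>174))&(hsv[...,1]>170)&(hsv[...,2]>100)
    c=max(cv2.findContours(m.astype(np.uint8),0,2)[0],key=cv2.contourArea)
    r=cv2.minAreaRect(c);q=np.array([atz(f,p,.14) for p in cv2.boxPoints(r)]);print(n,q.mean(0),[np.linalg.norm(q[i]-q[i-1]) for i in range(4)])
# rig plate bright corners crop
c=ft["pixels"][140:245,160:230];cv2.imwrite("pics/rig1.png",cv2.cvtColor(cv2.resize(c,None,fx=5,fy=5,interpolation=3),cv2.COLOR_RGB2BGR))
```

```text
handle [0.505 0.259 0.109] [array([-0.7, -0.2]), array([-0.2,  0.6])]
pivot [0.657 0.286 0.072] [array([-1.9, -0.6]), array([-0.7,  1.6])]
lens [0.675 0.207 0.114] [array([0.3, 0.1]), array([ 0.1, -0.2])]
rig [ 0.592  0.267 -0.006] [array([-1. , -0.3]), array([-0.3,  0.8])]
middle [ 0.631 -0.378  0.229] [array([-0.1, -0. ]), array([-0. ,  0.1])]
vase [ 0.644 -0.407  0.135] [array([2.3, 0.9]), array([ 1. , -2.7])]
jar [ 0.797 -0.05  -0.023] [array([1.3, 0.5]), array([ 0.4, -1.3])]
glue [ 0.791  0.083 -0.004] [array([-0.4, -0.1]), array([-0.1,  0.3])]
spool [ 0.344 -0.319  0.019] [array([0.6, 0.2]), array([ 0.3, -0.7])]
box [ 0.518  0.611 -0.01 ] [array([2.4, 0.6]), array([ 0.9, -1.7])]
top [ 0.653 -0.394  0.14 ] [np.float64(0.18804189142042782), np.float64(0.18669691809972755), np.float64(0.1937297575333957), np.float64(0.18683082678831237)]
scene [ 0.655 -0.389  0.14 ] [np.float64(0.18465545375340317), np.float64(0.19359547221090592), np.float64(0.1855061739211179), np.float64(0.18074310237921012)]
```

View pics/rig1.png

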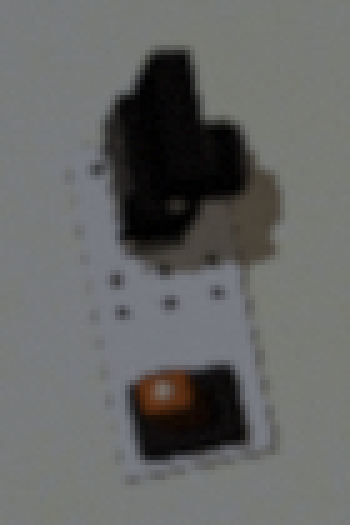

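```bash
cat >> h.py <<'E'
from scipy.spatial.transform import Rotation as Ro
def rotq(q): return Ro.from_quat([q[1],q[2],q[3],q[0]])
def goal(yaw,pitch=0):
    # rig-x heading yaw (rad, world), rig pitched by +pitch about rig +y; tool x=rig x, y=-rig y, z=-rig z
    R=Ro.from_euler("ZY",[yaw,pitch]); return R*Ro.from_matrix(np.diag([1.,-1,-1]))
def plan(pos,yaw,pitch=0):
    s=read_state();R=rotq(s["ee_rot"])
    d=R.inv().apply(np.array(pos)-s["eef_pos"])/.5; w=(R.inv()*goal(yaw,pitch)).as_rotvec()/np.pi
    print("t",round(s["clock"],2),"pos",np.round(s["eef_pos"],3),"d",np.round(d,3),"w",np.round(w,4),"|mm|",np.round(np.linalg.norm(d)*500),"deg",np.round(np.linalg.norm(w)*180,1))
E
python3 - <<'E'
from h import *
plan([.33,-.2,.27],np.radians(-110))
plan([.505,.259,.27],np.radians(-80))
E
```

```text
t 2.3 pos [ 0.199 -0.566  0.25 ] d [-0.49   0.603 -0.04 ] w [ 0.      0.     -0.2811] |mm| 389.0 deg 50.6
t 2.3 pos [ 0.199 -0.566  0.25 ] d [-1.125  1.353 -0.04 ] w [ 0.      0.     -0.4477] |mm| 880.0 deg 80.6
```

Emit:
{"method": "jog_arm", "body": {
  "translation": [
    [-0.42,0.51,-0.06],
    [-0.42,0.51,-0.06],
    [-0.42,0.51,-0.06],
    [-0.42,0.51,-0.06],
    [-0.42,0.51,-0.06],
    [-0.42,0.51,-0.06],
    [-0.42,0.51,-0.06],
    [-0.42,0.51,-0.06]
  ],
  "rotation": [
    [0,0,-0.278],
    [0,0,-0.278],
    [0,0,-0.278],
    [0,0,-0.278],
    [0,0,-0.278],
    [0,0,-0.278],
    [0,0,-0.278],
    [0,0,-0.278]
  ],
  "gripper": [-1,-1,-1,-1,-1,-1,-1,-1]
}}

```text
clock: 2.97
eef_pos: [0.3127, -0.2538, 0.2805]
ee_rot: [0.001, -0.572, 0.82, -0.0]
wrist_force: [1.8, 0.2, 0.4]
gripper_width: 0.0854
finger_force: 0.0
```

Run:
```python
from h import *
plan([.505,.259,.22],np.radians(-80))
plan([.505,.259,.26],np.radians(-80))
```

```text
t 2.97 pos [ 0.313 -0.254  0.28 ] d [-1.095 -0.007  0.121] w [-0.0004 -0.     -0.1677] |mm| 551.0 deg 30.2
t 2.97 pos [ 0.313 -0.254  0.28 ] d [-1.095 -0.007  0.041] w [-0.0004 -0.     -0.1677] |mm| 548.0 deg 30.2
```

Emit:
{"method": "jog_arm", "body": {
  "translation": [
    [-0.66,0,0],
    [-0.66,0,0],
    [-0.66,0,0],
    [-0.66,0,0],
    [-0.66,0,0],
    [-0.66,0,0],
    [-0.66,0,0],
    [-0.66,0,0]
  ],
  "rotation": [
    [0,0,-0.1677],
    [0,0,-0.1677],
    [0,0,-0.1677],
    [0,0,-0.1677],
    [0,0,-0.1677],
    [0,0,-0.1677],
    [0,0,-0.1677],
    [0,0,-0.1677]
  ],
  "gripper": [-1,-1,-1,-1,-1,-1,-1,-1]
}}

```text
clock: 3.63
eef_pos: [0.4287, 0.056, 0.2804]
ee_rot: [-0.001, 0.764, -0.645, 0.0]
wrist_force: [1.9, -1.1, 0.3]
gripper_width: 0.0859
finger_force: 0.0
```

Run:
```python
from h import *
plan([.505,.259,.22],np.radians(-80))
f=grab_frame("wrist");save(f,"w1.png");K,R,t=P(f);print(K[0,0],-R.T@t,R)
for l in["handle","lens","pivot"]:print(l,mark_of(l,f)[:2])
```

```text
t 3.63 pos [0.429 0.056 0.28 ] d [-0.374 -0.219  0.121] w [-0.0004  0.0002 -0.0016] |mm| 225.0 deg 0.3
265.5955086935317 [ 0.43894185 -0.00915064  0.40430472] [[-0.98545278 -0.16994177 -0.00161565]
 [-0.16453383  0.95162641  0.25949143]
 [-0.04256094  0.25598238 -0.96574406]]
handle [{'position': [170.4, 319.9], 'p': 0.62}]
lens [{'position': [44.9, 263.5], 'p': 0.91}]
pivot [{'position': [79.5, 294.8], 'p': 0.97}]
```

View pics/w1.png

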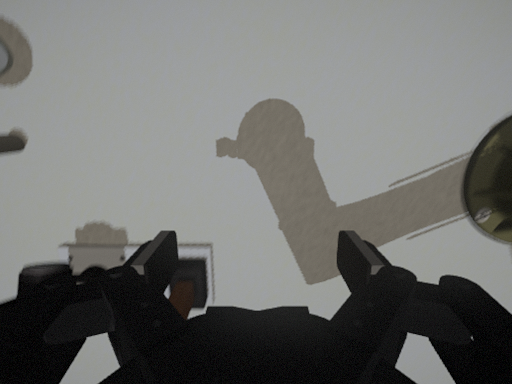

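The wrist view shows the open fingers, the plate with the battery block and handle at about (180,300), and the camera part at (45,270). The jar and glue are at upper left.

Emit:
{"method": "jog_arm", "body": {
  "translation": [
    [-0.374,-0.219,0.12],
    [-0.374,-0.219,0.12],
    [-0.374,-0.219,0.12],
    [-0.374,-0.219,0.12],
    [-0.374,-0.219,0.12],
    [-0.374,-0.219,0.12],
    [-0.374,-0.219,0.12]
  ],
  "rotation": [
    [0,0,0],
    [0,0,0],
    [0,0,0],
    [0,0,0],
    [0,0,0],
    [0,0,0],
    [0,0,0]
  ],
  "gripper": [-1,-1,-1,-1,-1,-1,-1]
}}

```text
clock: 4.42
eef_pos: [0.5054, 0.2573, 0.2171]
ee_rot: [0.002, 0.764, -0.645, -0.001]
wrist_force: [0.2, -0.4, -0.7]
gripper_width: 0.0858
finger_force: 0.0
```

Run:
```python
from h import *
np.set_printoptions(precision=3,suppress=True)
f=grab_frame("wrist");save(f,"w2.png")
s=grab_frame("scene")
for l in["handle","lens","pivot"]:
    a=mark_of(l,f)[:1];b=mark_of(l,s)[:1];print(l,a,b)
    if a and b: print(tri([(f,a[0]["position"]),(s,b[0]["position"])]))
hsv=cv2.cvtColor(f["pixels"],cv2.COLOR_RGB2HSV)
m=((hsv[...,0]>3)&(hsv[...,0]<18)&(hsv[...,1]>120)&(hsv[...,2]>40)).astype(np.uint8)
c=max(cv2.findContours(m,0,2)[0],key=cv2.contourArea);print(cv2.boundingRect(c),cv2.minAreaRect(c))
plan([.505,.259,.115],np.radians(-80))
```

```text
handle [{'position': [254.3, 195.3], 'p': 0.59}] [{'position': [290.3, 239.6], 'p': 0.59}]
(array([0.512, 0.257, 0.107]), [array([-5.8, -2.2]), array([ 1.8, -0.1])])
lens [] [{'position': [239.8, 234.9], 'p': 0.86}]
pivot [] [{'position': [247.8, 262.4], 'p': 0.72}]
(430, 362, 26, 22) ((443.75006103515625, 376.7500305175781), (24.748737335205078, 18.384775161743164), 45.0)
t 4.82 pos [0.505 0.255 0.221] d [-0.007 -0.     0.212] w [-0.001  0.    -0.002] |mm| 106.0 deg 0.4
```

View pics/w2.png

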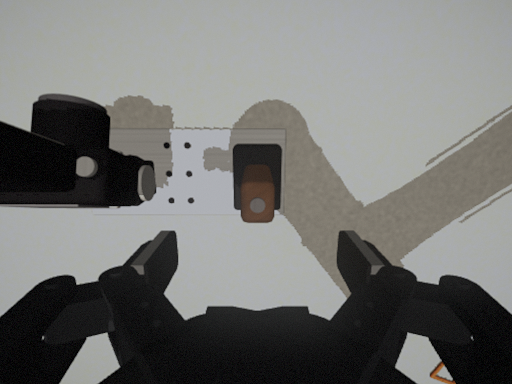

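Close check: the rig handle's top (bolt at 258,206) lies between the fingers, the plate edges are parallel to the image rows, and the camera is at the left (bolt 87,167).

Run:
```python
from h import *
np.set_printoptions(precision=3,suppress=True)
f=grab_frame("wrist")
p=atz(f,(258,207),.14);print(p)
# plate edges: yaw check
a,b=atz(f,(110,128.5),.014),atz(f,(285,128.5),.014);print(a,b,np.degrees(np.arctan2(*(a-b)[1::-1])), )
print(atz(f,(285,214),.014))
plan([p[0],p[1],.117],np.radians(-80))
```

```text
[0.503 0.258 0.14 ]
[0.69  0.231 0.014] [0.481 0.195 0.014] 9.653471655422662
[0.459 0.303 0.014]
t 4.87 pos [0.505 0.255 0.221] d [-0.005  0.003  0.208] w [-0.     0.    -0.002] |mm| 104.0 deg 0.4
```

Emit:
{"method": "jog_arm", "body": {
  "translation": [
    [-0.005,0.003,0.07],
    [-0.005,0.003,0.14],
    [-0.005,0.003,0.19],
    [-0.005,0.003,0.208],
    [-0.005,0.003,0.208],
    [-0.005,0.003,0.208],
    [-0.005,0.003,0.208],
    [-0.005,0.003,0.208]
  ],
  "rotation": [
    [0,0,-0.002],
    [0,0,-0.002],
    [0,0,-0.002],
    [0,0,-0.002],
    [0,0,-0.002],
    [0,0,-0.002],
    [0,0,-0.002],
    [0,0,-0.002]
  ],
  "gripper": [-1,-1,-1,-1,-1,0,1,1],
  "grip_force": 110
}}

```text
clock: 5.53
eef_pos: [0.5042, 0.259, 0.1185]
ee_rot: [-0.002, 0.766, -0.643, 0.0]
wrist_force: [0.2, 0.6, 0.5]
gripper_width: 0.0513
finger_force: 0.0
```

Emit:
{"method": "jog_arm", "body": {
  "translation": [
    [0,0,0],
    [0,0,0],
    [0,0,0],
    [0,0,0],
    [0,0,0]
  ],
  "rotation": [
    [0,0,0],
    [0,0,0],
    [0,0,0],
    [0,0,0],
    [0,0,0]
  ],
  "gripper": [1,1,1,1,1]
}}

```text
clock: 5.95
eef_pos: [0.5043, 0.2589, 0.1178]
ee_rot: [-0.002, 0.766, -0.643, 0.001]
wrist_force: [3.5, 0.6, 4.8]
gripper_width: 0.0268
finger_force: 108.7
```

Run:
```python
from h import *
np.set_printoptions(precision=4,suppress=True)
f=grab_frame("wrist");save(f,"w3.png")
for i in range(3):
    s=read_state();print(s["eef_pos"],s["wrist_force"],s["moment"],s["gripper_width"],s["finger_force"],s["joint_pos"]);grab_frame("scene") if i<2 else 0
plan([.50,.235,.20],np.radians(-80))
```

```text
[0.5043 0.2589 0.1178] [2.6904 1.2925 4.5356] [ 0.3541 -0.3774 -0.1814] 0.02687103036844448 108.7199878692627 [ 0.8288 -0.0256 -0.2227  0.001  -1.3704 -0.6546]
[0.5043 0.2589 0.1178] [3.1895 1.1282 4.9217] [ 0.3189 -0.3782 -0.151 ] 0.026906221784083546 108.72326374053955 [ 0.8289 -0.0256 -0.2227  0.001  -1.3704 -0.6546]
[0.5043 0.2589 0.1178] [2.4694 1.4784 5.3106] [ 0.3142 -0.3407 -0.2382] 0.027097492863374206 108.7222945690155 [ 0.8289 -0.0256 -0.2227  0.001  -1.3705 -0.6546]
t 6.1 pos [0.504 0.259 0.118] d [ 0.045  0.016 -0.164] w [-0.001   0.0004 -0.    ] |mm| 86.0 deg 0.2
```

View pics/w3.png

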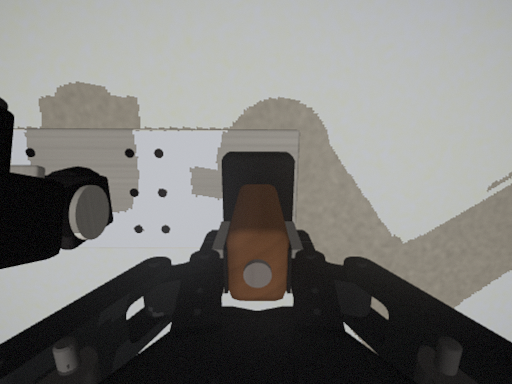

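Run:
```python
import cv2,numpy as np
a=cv2.imread("pics/w3.png")[80:300,0:150].astype(float)
g=np.clip(255*(a/255)**0.45,0,255).astype(np.uint8)
cv2.imwrite("pics/w3c.png",cv2.resize(g,None,fx=2.7,fy=2.7,interpolation=cv2.INTER_NEAREST))
```

```text
(no output)
```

View pics/w3c.png

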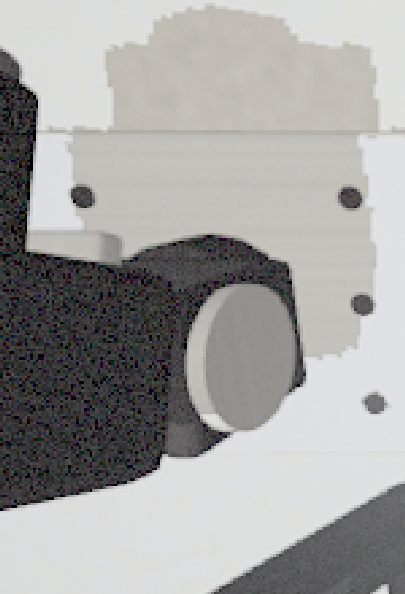

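The crop shows the camera's near face: its rear edge runs from px (0,269) to (56,258), the tilt knob is at (90,212), and there is clear light background below it. I'll track that edge.

```bash
cat >> h.py <<'E'
def tilt(f,s,dbg=False):
    g=cv2.GaussianBlur(cv2.cvtColor(f["pixels"],cv2.COLOR_RGB2GRAY),(3,3),0).astype(float)
    R=rotq(s["ee_rot"]);pts=[];rows=[]
    for u in range(2,52,2):
        d=g[150:370,u]<60; e=np.diff(np.r_[0,d,0].astype(int)); st=np.where(e==1)[0]; en=np.where(e==-1)[0]
        k=[i for i in range(len(st)) if en[i]-st[i]>20]
        if not k or en[k[0]]>=219: continue
        r=150+en[k[0]]; a,b=g[r-1,u],g[r,u]; v=r-1+(60-a)/(b-a); rows.append((u,round(v,1)))
        c,dd=ray(f,(u,v)); c=R.inv().apply(c-s["eef_pos"]); dd=R.inv().apply(dd)
        q=c+dd*(-.109-c[1])/dd[1]; pts.append((q[0],-q[2]+.049))   # rig x,z rel. to pivot (nominal grip)
    pts=np.array(pts); 
    if dbg: print(rows[::4],np.round(pts[::4],4))
    vx,vz,x0,z0=cv2.fitLine(pts.astype(np.float32),cv2.DIST_HUBER,0,.01,.01).ravel()
    if vz<0: vx,vz=-vx,-vz
    return np.arctan2(vx,vz), x0*vz-z0*vx, len(pts)   # angle, offset of edge along camera x
def pitch(s):
    x=rotq(s["ee_rot"]).apply([1,0,0]); return -np.arcsin(x[2])
E
python3 - <<'E'
from h import *
f=grab_frame("wrist");s=read_state()
print(tilt(f,s,True),pitch(s))
plan([.50,.235,.20],np.radians(-80))
E
```

```text
[(2, np.float64(267.7)), (10, np.float64(266.0)), (18, np.float64(264.3)), (26, np.float64(262.5)), (34, np.float64(260.8)), (42, np.float64(259.2)), (50, np.float64(256.7))] [[ 0.0042  0.071 ]
 [ 0.0029  0.0676]
 [ 0.0015  0.0638]
 [ 0.0001  0.0598]
 [-0.0014  0.0555]
 [-0.0031  0.051 ]
 [-0.0045  0.0459]]
(np.float32(0.34381685), np.float32(-0.02005819), 25) 0.0012245358104962243
t 6.15 pos [0.504 0.259 0.118] d [ 0.045  0.016 -0.164] w [-0.001   0.0004 -0.    ] |mm| 86.0 deg 0.2
```

Emit:
{"method": "jog_arm", "body": {
  "translation": [
    [0,0,-0.03],
    [0,0,-0.07],
    [0,0,-0.11],
    [0,0,-0.145],
    [0,0,-0.164],
    [0,0,-0.164],
    [0,0,-0.164],
    [0,0,-0.164]
  ],
  "rotation": [
    [0,0,0],
    [0,0,0],
    [0,0,0],
    [0,0,0],
    [0,0,0],
    [0,0,0],
    [0,0,0],
    [0,0,0]
  ],
  "gripper": [1,1,1,1,1,1,1,1]
}}

```text
clock: 6.82
eef_pos: [0.5022, 0.258, 0.1951]
ee_rot: [0.002, 0.766, -0.643, -0.001]
wrist_force: [0.3, 0.3, -8.3]
gripper_width: 0.0265
finger_force: 109.4
```

Run:
```python
from h import *
np.set_printoptions(precision=4,suppress=True)
f=grab_frame("wrist");s=read_state()
print(tilt(f,s,True),pitch(s),rotq(s["ee_rot"]).as_matrix())
fs=grab_frame("scene");ft=grab_frame("top")
print(tri([(fs,(222,79)),(ft,(402,157))]))
for F in(fs,ft):
    q=[m for l in("vase","middle") for m in mark_of(l,F)];print([(np.round(m["position"]),round(m["p"],2)) for m in q])
    for X in([.64,-.39,.14],[.64,-.39,.21],[.64,-.39,.28]):print(proj(F,X))
# dark rim circle in top view around (402,157)
g=cv2.cvtColor(ft["pixels"],cv2.COLOR_RGB2GRAY)
for F,(u,v) in((ft,(402,157)),(fs,(222,79))):
    g=cv2.cvtColor(F["pixels"],cv2.COLOR_RGB2GRAY)[v-14:v+15,u-14:u+15]
    c=[c for c in cv2.findContours((g<45).astype(np.uint8),0,2)[0] if cv2.contourArea(c)>15]
    print([(np.array(cv2.minEnclosingCircle(x)[0])+(u-14,v-14),cv2.boundingRect(x)) for x in c])
```

```text
[(2, np.float64(267.7)), (10, np.float64(266.2)), (18, np.float64(264.4)), (26, np.float64(262.7)), (34, np.float64(261.0)), (42, np.float64(259.3)), (50, np.float64(256.8))] [[ 0.004   0.0707]
 [ 0.0027  0.0672]
 [ 0.0014  0.0635]
 [-0.0001  0.0595]
 [-0.0016  0.0552]
 [-0.0033  0.0506]
 [-0.0047  0.0456]]
(np.float32(0.3454102), np.float32(-0.020230811), 25) -0.001388244026224709 [[ 0.1736 -0.9848 -0.0041]
 [-0.9848 -0.1735 -0.0021]
 [ 0.0014  0.0044 -1.    ]]
(array([ 0.6362, -0.3979,  0.2813]), [array([-0.7, -0.3]), array([-0.4,  0.9])])
[(array([219., 107.]), 0.74), (array([258., 138.]), 0.59), (array([264.,  95.]), 0.9), (array([261., 125.]), 0.88), (array([226.,  94.]), 0.78)]
[222.6293 110.2599]
[221.6443  95.6838]
[220.6007  80.2404]
[(array([415., 231.]), 0.91), (array([369., 220.]), 0.74), (array([385., 173.]), 0.57), (array([202., 163.]), 0.2), (array([390., 166.]), 0.96), (array([375., 217.]), 0.92), (array([422., 226.]), 0.67)]
[383.7628 169.3971]
[390.8375 163.5113]
[398.7325 156.9431]
[(array([396. , 162.5]), (0, 11, 18, 18)), (array([402.1379, 157.3793]), (5, 6, 19, 17)), (array([410. , 146.5]), (20, 0, 5, 8))]
[(array([220.5,  78.5]), (6, 10, 14, 8))]
```

Emit:
{"method": "jog_arm", "body": {
  "translation": [
    [0.03,0.008,0],
    [0.09,0.025,-0.01],
    [0.16,0.045,-0.01],
    [0.23,0.065,-0.01],
    [0.3,0.085,-0.01],
    [0.35,0.1,-0.01],
    [0.379,0.107,-0.01],
    [0.379,0.107,-0.01]
  ],
  "rotation": [
    [0,0,0.005],
    [0,0,0.015],
    [0,0,0.025],
    [0,0,0.035],
    [0,0,0.045],
    [0,0,0.052],
    [0,0,0.0556],
    [0,0,0.0556]
  ],
  "gripper": [1,1,1,1,1,1,1,1]
}}

```text
clock: 7.83
eef_pos: [0.4831, 0.0593, 0.2037]
ee_rot: [0.0, -0.706, 0.709, -0.001]
wrist_force: [0.2, 0.2, -8.2]
gripper_width: 0.0268
finger_force: 109.8
```

Run:
```python
from h import *
f=grab_frame("wrist");s=read_state()
print(tilt(f,s),pitch(s))
plan([.482,.062,.20],-np.pi/2)
```

```text
(np.float32(0.34730297), np.float32(-0.018996853), 25) 0.00034629972242023333
t 7.88 pos [0.483 0.061 0.203] d [-0.003  0.003  0.007] w [-0.0003  0.0001 -0.001 ] |mm| 4.0 deg 0.2
```

Emit:
{"method": "jog_arm", "body": {
  "translation": [
    [0,0,0],
    [0,0,0],
    [0,0,0],
    [0,0,0],
    [0,0,0],
    [0,0,0],
    [0,0,0],
    [0,0,0]
  ],
  "rotation": [
    [0,0.025,0],
    [0,0.06,0],
    [0,0.098,0],
    [0,0.135,0],
    [0,0.17,0],
    [0,0.195,0],
    [0,0.207,0],
    [0,0.207,0]
  ],
  "gripper": [1,1,1,1,1,1,1,1]
}}

```text
clock: 8.55
eef_pos: [0.4834, 0.0638, 0.201]
ee_rot: [0.227, 0.671, -0.669, 0.226]
wrist_force: [-0.2, 0.2, -8.7]
gripper_width: 0.027
finger_force: 109.8
```

Run:
```python
from h import *
f=grab_frame("wrist");s=read_state();save(f,"w4.png")
print(tilt(f,s,True),pitch(s))
plan([.482,.062,.20],-np.pi/2)
```

```text
[(2, np.float64(301.2)), (10, np.float64(279.5)), (18, np.float64(276.2)), (26, np.float64(273.4)), (34, np.float64(270.5)), (42, np.float64(267.7)), (50, np.float64(264.8))] [[-0.0109  0.0739]
 [-0.004   0.0683]
 [-0.0048  0.0644]
 [-0.0059  0.0604]
 [-0.007   0.056 ]
 [-0.0083  0.0513]
 [-0.0096  0.0462]]
(np.float32(0.25703534), np.float32(-0.021043546), 25) -0.6481009162956548
t 8.6 pos [0.484 0.063 0.202] d [0.    0.003 0.005] w [ 0.0003 -0.2063  0.0007] |mm| 3.0 deg 37.1
```

Emit:
{"method": "jog_arm", "body": {
  "translation": [
    [0,0,0],
    [0,0,0],
    [0,0,0],
    [0,0,0]
  ],
  "rotation": [
    [0,0,0],
    [0,0,0],
    [0,0,0],
    [0,0,0]
  ],
  "gripper": [1,1,1,1]
}}

```text
clock: 8.93
eef_pos: [0.4837, 0.0621, 0.2037]
ee_rot: [-0.225, -0.67, 0.671, -0.225]
wrist_force: [-0.1, 0.4, -8.0]
gripper_width: 0.0268
finger_force: 109.9
```

Run:
```python
from h import *
f=grab_frame("wrist");s=read_state()
print(tilt(f,s),pitch(s))
plan([.482,.062,.20],-np.pi/2)
```

```text
(np.float32(0.11814101), np.float32(-0.020019807), 25) -0.6484216751184395
t 8.98 pos [0.484 0.062 0.204] d [-0.004  0.003  0.006] w [-2.000e-04 -2.064e-01 -4.000e-04] |mm| 4.0 deg 37.2
```

Emit:
{"method": "jog_arm", "body": {
  "translation": [
    [0,0,0],
    [0,0,0],
    [0,0,0],
    [0,0,0],
    [0,0,0],
    [0,0,0],
    [0,0,0]
  ],
  "rotation": [
    [0,-0.035,0],
    [0,-0.074,0],
    [0,-0.113,0],
    [0,-0.152,0],
    [0,-0.185,0],
    [0,-0.2064,0],
    [0,-0.2064,0]
  ],
  "gripper": [1,1,1,1,1,1,1]
}}

```text
clock: 9.57
eef_pos: [0.4834, 0.0603, 0.205]
ee_rot: [0.001, -0.706, 0.709, -0.0]
wrist_force: [0.1, -0.5, -7.4]
gripper_width: 0.0268
finger_force: 109.9
```

```bash
cat > m.py <<'E'
from h import *
import sys
f=grab_frame("wrist");s=read_state()
th,off,n=tilt(f,s);p=pitch(s);K=0.5 if len(sys.argv)<4 else float(sys.argv[3])
R=goal(-np.pi/2,p) ; T=s["eef_pos"]
piv=T+goal(-np.pi/2,p).apply([0,-.155,.049]); lean=p+th
lens=piv+Ro.from_euler("ZY",[-np.pi/2,lean]).apply([.058,0,.062])
print("t %.2f theta %.4f off %.4f n %d pitch %.4f LEAN %.4f  lens dist %.3f side %.3f h %.3f"%(s["clock"],th,off,n,p,lean,lens[1]+.396,lens[0]-.637,lens[2]))
# wanted pitch: lean_target=-K*theta
pt=-th-np.clip(K*th,-.05,.05)
plan([float(sys.argv[1]),float(sys.argv[2]),.20],-np.pi/2,pt); print("ptarget",round(pt,4))
E
python3 m.py .482 .062
```

```text
t 9.62 theta -0.0474 off -0.0196 n 25 pitch -0.0027 LEAN -0.0501  lens dist 0.401 side 0.001 h 0.220
t 9.62 pos [0.483 0.06  0.204] d [-0.003  0.003  0.008] w [-0.0002 -0.0235 -0.0013] |mm| 5.0 deg 4.2
ptarget 0.0712
```

Emit:
{"method": "jog_arm", "body": {
  "translation": [
    [0,0,0],
    [0,0,0.004],
    [0,0,0.008],
    [0,0,0.008],
    [0,0,0.008],
    [0,0,0.008],
    [0,0,0.008],
    [0,0,0.008]
  ],
  "rotation": [
    [0,-0.0235,0],
    [0,-0.0235,0],
    [0,-0.0235,0],
    [0,-0.0235,0],
    [0,-0.0235,0],
    [0,-0.0235,0],
    [0,-0.0235,0],
    [0,-0.0235,0]
  ],
  "gripper": [1,1,1,1,1,1,1,1]
}}

```text
clock: 10.28
eef_pos: [0.4835, 0.0627, 0.199]
ee_rot: [-0.025, 0.707, -0.707, -0.025]
wrist_force: [-0.2, 0.1, -8.3]
gripper_width: 0.0267
finger_force: 109.6
```

```bash
python3 m.py .482 .062
```

```text
t 10.33 theta -0.0408 off -0.0196 n 25 pitch 0.0716 LEAN 0.0308  lens dist 0.402 side 0.002 h 0.210
t 10.33 pos [0.484 0.063 0.199] d [ 0.001  0.003 -0.002] w [0.     0.0033 0.0001] |mm| 2.0 deg 0.6
ptarget 0.0612
```

Emit:
{"method": "jog_arm", "body": {
  "translation": [
    [0,0,0],
    [0,0,0],
    [0,0,0],
    [0,0,0],
    [0,0,0],
    [0,0,0],
    [0,0,0],
    [0,0,0]
  ],
  "rotation": [
    [0,0.0033,0],
    [0,0.0033,0],
    [0,0.0033,0],
    [0,0.0033,0],
    [0,0.0033,0],
    [0,0.0033,0],
    [0,0.0033,0],
    [0,0.0033,0]
  ],
  "gripper": [1,1,1,1,1,1,1,1]
}}

```text
clock: 11.0
eef_pos: [0.4835, 0.0624, 0.199]
ee_rot: [0.022, -0.707, 0.707, 0.022]
wrist_force: [0.3, -0.8, -8.6]
gripper_width: 0.0269
finger_force: 109.8
```

```bash
python3 m.py .482 .062
```

```text
t 11.05 theta -0.0171 off -0.0195 n 25 pitch 0.0617 LEAN 0.0446  lens dist 0.401 side 0.002 h 0.209
t 11.05 pos [0.484 0.062 0.199] d [ 0.001  0.003 -0.002] w [ 0.      0.0115 -0.0001] |mm| 2.0 deg 2.1
ptarget 0.0256
```

Emit:
{"method": "jog_arm", "body": {
  "translation": [
    [0,0,0],
    [0,0,0],
    [0,0,0],
    [0,0,0],
    [0,0,0],
    [0,0,0],
    [0,0,0],
    [0,0,0]
  ],
  "rotation": [
    [0,0.0115,0],
    [0,0.0115,0],
    [0,0.0115,0],
    [0,0.0115,0],
    [0,0.0115,0],
    [0,0.0115,0],
    [0,0.0115,0],
    [0,0.0115,0]
  ],
  "gripper": [1,1,1,1,1,1,1,1]
}}

```text
clock: 11.72
eef_pos: [0.4835, 0.0623, 0.199]
ee_rot: [0.009, -0.707, 0.707, 0.009]
wrist_force: [-0.0, -0.2, -8.3]
gripper_width: 0.0271
finger_force: 109.8
```

```bash
python3 m.py .482 .062
```

```text
t 11.77 theta 0.0015 off -0.0196 n 25 pitch 0.0257 LEAN 0.0272  lens dist 0.400 side 0.002 h 0.210
t 11.77 pos [0.484 0.062 0.199] d [ 0.001  0.003 -0.002] w [-0.      0.0089 -0.0001] |mm| 2.0 deg 1.6
ptarget -0.0023
```

Emit:
{"method": "jog_arm", "body": {
  "translation": [
    [0,0,0],
    [0,0,0],
    [0,0,0],
    [0,0,0],
    [0,0,0],
    [0,0,0],
    [0,0,0],
    [0,0,0]
  ],
  "rotation": [
    [0,0.0095,0],
    [0,0.0095,0],
    [0,0.0095,0],
    [0,0.0095,0],
    [0,0.0095,0],
    [0,0.0095,0],
    [0,0.0095,0],
    [0,0.0095,0]
  ],
  "gripper": [1,1,1,1,1,1,1,1]
}}

```text
clock: 12.43
eef_pos: [0.4835, 0.0624, 0.199]
ee_rot: [-0.001, -0.707, 0.707, -0.001]
wrist_force: [-0.4, 0.7, -8.9]
gripper_width: 0.0268
finger_force: 109.8
```

```bash
python3 m.py .482 .062
```

```text
t 12.48 theta 0.0076 off -0.0196 n 25 pitch -0.0041 LEAN 0.0035  lens dist 0.400 side 0.002 h 0.212
t 12.48 pos [0.484 0.062 0.199] d [ 0.001  0.003 -0.002] w [-0.      0.0023 -0.0001] |mm| 2.0 deg 0.4
ptarget -0.0114
```

Emit:
{"method": "jog_arm", "body": {
  "translation": [
    [0,0,0],
    [0,0,0],
    [0,0,0],
    [0,0,0],
    [0,0,0],
    [0,0,0],
    [0,0,0],
    [0,0,0]
  ],
  "rotation": [
    [0,0.0025,0],
    [0,0.0025,0],
    [0,0.0025,0],
    [0,0.0025,0],
    [0,0.0025,0],
    [0,0.0025,0],
    [0,0.0025,0],
    [0,0.0025,0]
  ],
  "gripper": [1,1,1,1,1,1,1,1]
}}

```text
clock: 13.15
eef_pos: [0.4835, 0.0624, 0.199]
ee_rot: [-0.004, -0.707, 0.707, -0.004]
wrist_force: [0.3, 0.3, -7.6]
gripper_width: 0.0266
finger_force: 109.9
```

```bash
python3 m.py .482 .062
```

```text
t 13.20 theta 0.0087 off -0.0196 n 25 pitch -0.0121 LEAN -0.0034  lens dist 0.400 side 0.002 h 0.212
t 13.2 pos [0.484 0.062 0.199] d [ 0.001  0.003 -0.002] w [ 0.      0.0003 -0.0001] |mm| 2.0 deg 0.1
ptarget -0.0131
```

Emit:
{"method": "jog_arm", "body": {
  "translation": [
    [0,0,0],
    [0,0,0],
    [0,0,0],
    [0,0,0],
    [0,0,0],
    [0,0,0],
    [0,0,0],
    [0,0,0]
  ],
  "rotation": [
    [0,0.0003,0],
    [0,0.0003,0],
    [0,0.0003,0],
    [0,0.0003,0],
    [0,0.0003,0],
    [0,0.0003,0],
    [0,0.0003,0],
    [0,0.0003,0]
  ],
  "gripper": [1,1,1,1,1,1,1,1]
}}

```text
clock: 13.87
eef_pos: [0.4835, 0.0624, 0.199]
ee_rot: [-0.005, -0.707, 0.707, -0.005]
wrist_force: [0.7, 1.0, -8.6]
gripper_width: 0.027
finger_force: 109.9
```

```bash
python3 - <<'E'
from h import *
fs=grab_frame("scene");ft=grab_frame("top")
a=mark_of("lens",fs);b=mark_of("lens",ft);print(a[:2],b[:2])
for F in(fs,ft):print(proj(F,[.639,.004,.211]))
E
python3 m.py .482 .022
```

```text
[] [{'position': [267.0, 167.1], 'p': 0.59}]
[238.14270422 165.29649666]
[267.87969105 169.05013748]
t 14.12 theta 0.0059 off -0.0195 n 25 pitch -0.0131 LEAN -0.0073  lens dist 0.400 side 0.002 h 0.212
t 14.12 pos [0.484 0.062 0.199] d [ 0.081  0.003 -0.001] w [ 0.     -0.0014 -0.0001] |mm| 40.0 deg 0.2
ptarget -0.0088
```

Emit:
{"method": "jog_arm", "body": {
  "translation": [
    [0.005,0,0],
    [0.015,0,0],
    [0.025,0,0],
    [0.037,0,0],
    [0.049,0,0],
    [0.061,0,0],
    [0.073,0,0],
    [0.081,0,0]
  ],
  "rotation": [
    [0,-0.001,0],
    [0,-0.0014,0],
    [0,-0.0014,0],
    [0,-0.0014,0],
    [0,-0.0014,0],
    [0,-0.0014,0],
    [0,-0.0014,0],
    [0,-0.0014,0]
  ],
  "gripper": [1,1,1,1,1,1,1,1]
}}

```text
clock: 14.78
eef_pos: [0.4835, 0.021, 0.1996]
ee_rot: [-0.003, -0.707, 0.707, -0.003]
wrist_force: [0.3, -0.4, -8.9]
gripper_width: 0.0273
finger_force: 109.8
```

```bash
python3 m.py .482 -.018
```

```text
t 14.83 theta -0.0013 off -0.0200 n 25 pitch -0.0092 LEAN -0.0105  lens dist 0.359 side 0.001 h 0.213
t 14.83 pos [0.483 0.021 0.2  ] d [0.077 0.003 0.   ] w [ 0.     -0.0036 -0.0004] |mm| 39.0 deg 0.6
ptarget 0.002
```

Emit:
{"method": "jog_arm", "body": {
  "translation": [
    [0.008,0,0],
    [0.018,0,0],
    [0.028,0,0],
    [0.038,0,0],
    [0.048,0,0],
    [0.058,0,0],
    [0.068,0,0],
    [0.077,0,0]
  ],
  "rotation": [
    [0,-0.0038,0],
    [0,-0.0038,0],
    [0,-0.0038,0],
    [0,-0.0038,0],
    [0,-0.0038,0],
    [0,-0.0038,0],
    [0,-0.0038,0],
    [0,-0.0038,0]
  ],
  "gripper": [1,1,1,1,1,1,1,1]
}}

```text
clock: 15.5
eef_pos: [0.4835, -0.0171, 0.1999]
ee_rot: [0.001, -0.707, 0.707, 0.001]
wrist_force: [0.5, 0.3, -7.9]
gripper_width: 0.0268
finger_force: 109.8
```

```bash
python3 m.py .482 -.056
```

```text
t 15.55 theta 0.0017 off -0.0203 n 25 pitch 0.0026 LEAN 0.0043  lens dist 0.320 side 0.001 h 0.213
t 15.55 pos [ 0.483 -0.018  0.2  ] d [ 0.077  0.003 -0.   ] w [ 0.0001  0.0016 -0.0002] |mm| 38.0 deg 0.3
ptarget -0.0025
```

Emit:
{"method": "jog_arm", "body": {
  "translation": [
    [0.008,0,0],
    [0.018,0,0],
    [0.028,0,0],
    [0.038,0,0],
    [0.048,0,0],
    [0.058,0,0],
    [0.068,0,0],
    [0.077,0,0]
  ],
  "rotation": [
    [0,0.0016,0],
    [0,0.0016,0],
    [0,0.0016,0],
    [0,0.0016,0],
    [0,0.0016,0],
    [0,0.0016,0],
    [0,0.0016,0],
    [0,0.0016,0]
  ],
  "gripper": [1,1,1,1,1,1,1,1]
}}

```text
clock: 16.22
eef_pos: [0.4835, -0.0557, 0.1997]
ee_rot: [-0.001, -0.707, 0.707, -0.001]
wrist_force: [-0.5, -0.3, -8.6]
gripper_width: 0.0266
finger_force: 109.8
```

```bash
python3 m.py .482 -.088
```

```text
t 16.27 theta 0.0051 off -0.0202 n 25 pitch -0.0023 LEAN 0.0028  lens dist 0.281 side 0.001 h 0.213
t 16.27 pos [ 0.483 -0.056  0.2  ] d [ 0.064  0.003 -0.   ] w [ 0.0001  0.0017 -0.0003] |mm| 32.0 deg 0.3
ptarget -0.0077
```

Emit:
{"method": "jog_arm", "body": {
  "translation": [
    [0.01,0,0],
    [0.02,0,0],
    [0.03,0,0],
    [0.04,0,0],
    [0.048,0,0],
    [0.054,0,0],
    [0.06,0,0],
    [0.064,0,0]
  ],
  "rotation": [
    [0,0.0017,0],
    [0,0.0017,0],
    [0,0.0017,0],
    [0,0.0017,0],
    [0,0.0017,0],
    [0,0.0017,0],
    [0,0.0017,0],
    [0,0.0017,0]
  ],
  "gripper": [1,1,1,1,1,1,1,1]
}}

```text
clock: 16.93
eef_pos: [0.4835, -0.0875, 0.1998]
ee_rot: [-0.003, -0.707, 0.707, -0.003]
wrist_force: [-0.8, 1.0, -8.2]
gripper_width: 0.0268
finger_force: 109.8
```

```bash
python3 m.py .482 -.088
```

```text
t 16.98 theta 0.0102 off -0.0205 n 25 pitch -0.0073 LEAN 0.0029  lens dist 0.250 side 0.001 h 0.213
t 16.98 pos [ 0.483 -0.088  0.2  ] d [ 0.001  0.003 -0.   ] w [ 0.      0.0026 -0.0002] |mm| 2.0 deg 0.5
ptarget -0.0154
```

Emit:
{"method": "jog_arm", "body": {
  "translation": [
    [0,0,0],
    [0,0,0],
    [0,0,0],
    [0,0,0],
    [0,0,0],
    [0,0,0],
    [0,0,0],
    [0,0,0]
  ],
  "rotation": [
    [0,0.0024,0],
    [0,0.0024,0],
    [0,0.0024,0],
    [0,0.0024,0],
    [0,0.0024,0],
    [0,0.0024,0],
    [0,0.0024,0],
    [0,0.0024,0]
  ],
  "gripper": [1,1,1,1,1,1,1,1]
}}

```text
clock: 17.65
eef_pos: [0.4835, -0.087, 0.1998]
ee_rot: [-0.005, -0.707, 0.707, -0.005]
wrist_force: [-0.0, -1.0, -8.1]
gripper_width: 0.0268
finger_force: 109.8
```

Emit:
{"method": "jog_arm", "body": {
  "translation": [
    [0,0,0],
    [0,0,0],
    [0,0,0],
    [0,0,0]
  ],
  "rotation": [
    [0,0,0],
    [0,0,0],
    [0,0,0],
    [0,0,0]
  ],
  "gripper": [1,1,1,1]
}}

```text
clock: 17.98
eef_pos: [0.4835, -0.0871, 0.1998]
ee_rot: [-0.005, -0.707, 0.707, -0.005]
wrist_force: [0.4, 0.5, -7.6]
gripper_width: 0.0266
finger_force: 109.8
```

```bash
python3 m.py .482 -.088
```

```text
t 18.03 theta 0.0135 off -0.0200 n 25 pitch -0.0147 LEAN -0.0012  lens dist 0.250 side 0.001 h 0.213
t 18.03 pos [ 0.483 -0.087  0.2  ] d [ 0.002  0.003 -0.   ] w [ 0.      0.0018 -0.0001] |mm| 2.0 deg 0.3
ptarget -0.0203
```

Emit:
{"method": "jog_arm", "body": {
  "translation": [
    [0,0,0],
    [0,0,0],
    [0,0,0],
    [0,0,0],
    [0,0,0],
    [0,0,0],
    [0,0,0],
    [0,0,0]
  ],
  "rotation": [
    [0,0.0025,0],
    [0,0.0025,0],
    [0,0.0025,0],
    [0,0.0025,0],
    [0,0.0025,0],
    [0,0.0025,0],
    [0,0.0025,0],
    [0,0.0025,0]
  ],
  "gripper": [1,1,1,1,1,1,1,1]
}}

```text
clock: 18.7
eef_pos: [0.4835, -0.0871, 0.1998]
ee_rot: [-0.008, -0.707, 0.707, -0.008]
wrist_force: [0.1, -0.5, -8.6]
gripper_width: 0.0268
finger_force: 109.9
```

Emit:
{"method": "jog_arm", "body": {
  "translation": [
    [0,0,0],
    [0,0,0],
    [0,0,0],
    [0,0,0]
  ],
  "rotation": [
    [0,0,0],
    [0,0,0],
    [0,0,0],
    [0,0,0]
  ],
  "gripper": [1,1,1,1]
}}

```text
clock: 19.03
eef_pos: [0.4835, -0.0871, 0.1998]
ee_rot: [-0.008, -0.707, 0.707, -0.008]
wrist_force: [0.3, 0.0, -8.7]
gripper_width: 0.0268
finger_force: 109.9
```

```bash
python3 m.py .482 -.088
```

```text
t 19.08 theta 0.0155 off -0.0199 n 25 pitch -0.0226 LEAN -0.0071  lens dist 0.250 side 0.002 h 0.213
t 19.08 pos [ 0.484 -0.087  0.2  ] d [ 0.002  0.003 -0.   ] w [ 0.      0.0002 -0.0001] |mm| 2.0 deg 0.0
ptarget -0.0233
```

Emit:
{"method": "jog_arm", "body": {
  "translation": [
    [0,0,0],
    [0,0,0],
    [0,0,0],
    [0,0,0],
    [0,0,0],
    [0,0,0],
    [0,0,0],
    [0,0,0]
  ],
  "rotation": [
    [0,0.0025,0],
    [0,0.0025,0],
    [0,0.0025,0],
    [0,0.0025,0],
    [0,0.0025,0],
    [0,0.0025,0],
    [0,0.0025,0],
    [0,0.0025,0]
  ],
  "gripper": [1,1,1,1,1,1,1,1]
}}

```text
clock: 19.75
eef_pos: [0.4835, -0.0871, 0.1998]
ee_rot: [-0.011, -0.707, 0.707, -0.011]
wrist_force: [0.4, -0.2, -8.1]
gripper_width: 0.0269
finger_force: 109.9
```

Emit:
{"method": "jog_arm", "body": {
  "translation": [
    [0,0,0],
    [0,0,0],
    [0,0,0],
    [0,0,0]
  ],
  "rotation": [
    [0,0,0],
    [0,0,0],
    [0,0,0],
    [0,0,0]
  ],
  "gripper": [1,1,1,1]
}}

```text
clock: 20.08
eef_pos: [0.4835, -0.0871, 0.1998]
ee_rot: [-0.011, -0.707, 0.707, -0.011]
wrist_force: [-0.0, 0.2, -8.6]
gripper_width: 0.0268
finger_force: 109.9
```

```bash
python3 m.py .482 -.088
```

```text
t 20.13 theta 0.0117 off -0.0198 n 25 pitch -0.0304 LEAN -0.0187  lens dist 0.251 side 0.001 h 0.214
t 20.13 pos [ 0.483 -0.087  0.2  ] d [ 0.002  0.003 -0.   ] w [ 0.     -0.0041 -0.0001] |mm| 2.0 deg 0.7
ptarget -0.0176
```

Emit:
{"method": "jog_arm", "body": {
  "translation": [
    [0,0,0],
    [0,0,0],
    [0,0,0],
    [0,0,0],
    [0,0,0],
    [0,0,0],
    [0,0,0],
    [0,0,0]
  ],
  "rotation": [
    [0,-0.0036,0],
    [0,-0.0036,0],
    [0,-0.0036,0],
    [0,-0.0036,0],
    [0,-0.0036,0],
    [0,-0.0036,0],
    [0,-0.0036,0],
    [0,-0.0036,0]
  ],
  "gripper": [1,1,1,1,1,1,1,1]
}}

```text
clock: 20.8
eef_pos: [0.4835, -0.0871, 0.1998]
ee_rot: [-0.007, -0.707, 0.707, -0.007]
wrist_force: [-0.4, 0.4, -8.5]
gripper_width: 0.0272
finger_force: 109.8
```

Emit:
{"method": "jog_arm", "body": {
  "translation": [
    [0,0,0],
    [0,0,0],
    [0,0,0],
    [0,0,0]
  ],
  "rotation": [
    [0,0,0],
    [0,0,0],
    [0,0,0],
    [0,0,0]
  ],
  "gripper": [1,1,1,1]
}}

```text
clock: 21.13
eef_pos: [0.4835, -0.0871, 0.1998]
ee_rot: [-0.007, -0.707, 0.707, -0.007]
wrist_force: [-0.2, 0.7, -7.3]
gripper_width: 0.0266
finger_force: 109.8
```

```bash
python3 m.py .482 -.088
```

```text
t 21.18 theta 0.0184 off -0.0200 n 25 pitch -0.0191 LEAN -0.0007  lens dist 0.250 side 0.002 h 0.213
t 21.18 pos [ 0.484 -0.087  0.2  ] d [ 0.002  0.003 -0.   ] w [ 0.      0.0027 -0.0001] |mm| 2.0 deg 0.5
ptarget -0.0276
```

Emit:
{"method": "jog_arm", "body": {
  "translation": [
    [0,0,0],
    [0,0,0],
    [0,0,0],
    [0,0,0],
    [0,0,0],
    [0,0,0],
    [0,0,0],
    [0,0,0]
  ],
  "rotation": [
    [0,0.0048,0],
    [0,0.0048,0],
    [0,0.0048,0],
    [0,0.0048,0],
    [0,0.0048,0],
    [0,0.0048,0],
    [0,0.0048,0],
    [0,0.0048,0]
  ],
  "gripper": [1,1,1,1,1,1,1,1]
}}

```text
clock: 21.85
eef_pos: [0.4835, -0.0871, 0.1998]
ee_rot: [-0.012, -0.707, 0.707, -0.012]
wrist_force: [0.3, -1.0, -8.1]
gripper_width: 0.0267
finger_force: 109.8
```

Emit:
{"method": "jog_arm", "body": {
  "translation": [
    [0,0,0],
    [0,0,0],
    [0,0,0],
    [0,0,0]
  ],
  "rotation": [
    [0,0,0],
    [0,0,0],
    [0,0,0],
    [0,0,0]
  ],
  "gripper": [1,1,1,1]
}}

```text
clock: 22.18
eef_pos: [0.4835, -0.0871, 0.1998]
ee_rot: [-0.012, -0.707, 0.707, -0.012]
wrist_force: [-0.2, 0.4, -8.2]
gripper_width: 0.027
finger_force: 109.8
```

```bash
python3 m.py .482 -.088
```

```text
t 22.23 theta 0.0092 off -0.0196 n 25 pitch -0.0342 LEAN -0.0250  lens dist 0.251 side 0.001 h 0.214
t 22.23 pos [ 0.483 -0.087  0.2  ] d [ 0.002  0.003 -0.   ] w [ 0.     -0.0065 -0.0001] |mm| 2.0 deg 1.2
ptarget -0.0138
```

Emit:
{"method": "jog_arm", "body": {
  "translation": [
    [0,0,0],
    [0,0,0],
    [0,0,0],
    [0,0,0],
    [0,0,0],
    [0,0,0],
    [0,0,0],
    [0,0,0]
  ],
  "rotation": [
    [0,-0.0046,0],
    [0,-0.0046,0],
    [0,-0.0046,0],
    [0,-0.0046,0],
    [0,-0.0046,0],
    [0,-0.0046,0],
    [0,-0.0046,0],
    [0,-0.0046,0]
  ],
  "gripper": [1,1,1,1,1,1,1,1]
}}

```text
clock: 22.9
eef_pos: [0.4835, -0.087, 0.1998]
ee_rot: [-0.007, -0.707, 0.707, -0.007]
wrist_force: [0.2, 0.5, -7.2]
gripper_width: 0.0268
finger_force: 109.8
```

Emit:
{"method": "jog_arm", "body": {
  "translation": [
    [0,0,0],
    [0,0,0],
    [0,0,0],
    [0,0,0]
  ],
  "rotation": [
    [0,0,0],
    [0,0,0],
    [0,0,0],
    [0,0,0]
  ],
  "gripper": [1,1,1,1]
}}

```text
clock: 23.23
eef_pos: [0.4835, -0.087, 0.1998]
ee_rot: [-0.007, -0.707, 0.707, -0.007]
wrist_force: [0.9, -0.2, -8.1]
gripper_width: 0.0269
finger_force: 109.8
```

```bash
python3 m.py .482 -.088
```

```text
t 23.28 theta 0.0187 off -0.0197 n 25 pitch -0.0197 LEAN -0.0011  lens dist 0.250 side 0.001 h 0.213
t 23.28 pos [ 0.483 -0.087  0.2  ] d [ 0.002  0.003 -0.   ] w [ 0.      0.0026 -0.    ] |mm| 2.0 deg 0.5
ptarget -0.028
```

Emit:
{"method": "jog_arm", "body": {
  "translation": [
    [0,0,0],
    [0,0,0],
    [0,0,0],
    [0,0,0],
    [0,0,0],
    [0,0,0],
    [0,0,0],
    [0,0,0]
  ],
  "rotation": [
    [0,0.0041,0],
    [0,0.0041,0],
    [0,0.0041,0],
    [0,0.0041,0],
    [0,0.0041,0],
    [0,0.0041,0],
    [0,0.0041,0],
    [0,0.0041,0]
  ],
  "gripper": [1,1,1,1,1,1,1,1]
}}

```text
clock: 23.95
eef_pos: [0.4835, -0.0871, 0.1998]
ee_rot: [-0.012, -0.707, 0.707, -0.012]
wrist_force: [0.4, 0.6, -7.5]
gripper_width: 0.027
finger_force: 109.8
```

```bash
python3 m.py .482 -.088
```

```text
t 24.00 theta 0.0050 off -0.0187 n 25 pitch -0.0326 LEAN -0.0276  lens dist 0.251 side 0.002 h 0.214
t 24.0 pos [ 0.484 -0.087  0.2  ] d [ 0.002  0.003 -0.   ] w [-0.     -0.008  -0.0001] |mm| 2.0 deg 1.4
ptarget -0.0075
```

Emit:
{"method": "jog_arm", "body": {
  "translation": [
    [0,0,0],
    [0,0,0],
    [0,0,0],
    [0,0,0],
    [0,0,0],
    [0,0,0],
    [0,0,0],
    [0,0,0]
  ],
  "rotation": [
    [0,0.0015,0],
    [0,0.0015,0],
    [0,0.0015,0],
    [0,0.0015,0],
    [0,0.0015,0],
    [0,0.0015,0],
    [0,0.0015,0],
    [0,0.0015,0]
  ],
  "gripper": [1,1,1,1,1,1,1,1]
}}

```text
clock: 24.67
eef_pos: [0.4835, -0.0871, 0.1998]
ee_rot: [-0.013, -0.707, 0.707, -0.013]
wrist_force: [0.6, 0.1, -7.4]
gripper_width: 0.0271
finger_force: 109.8
```

```bash
python3 m.py .482 -.088
python3 - <<'E'
from h import *
a=grab_frame("top");b=cv2.cvtColor(cv2.imread("pics/top0.png"),cv2.COLOR_BGR2RGB)
d=np.abs(a["pixels"][130:195,350:425].astype(int)-b[130:195,350:425]).mean(2);print(d.mean(),d.max())
E
python3 m.py .482 -.088
```

```text
t 24.72 theta 0.0028 off -0.0186 n 25 pitch -0.0373 LEAN -0.0345  lens dist 0.251 side 0.002 h 0.215
t 24.72 pos [ 0.484 -0.087  0.2  ] d [ 0.002  0.003 -0.   ] w [ 0.     -0.0105 -0.0001] |mm| 2.0 deg 1.9
ptarget -0.0042
4.965470085470085 11.333333333333334
t 24.82 theta 0.0025 off -0.0186 n 25 pitch -0.0373 LEAN -0.0348  lens dist 0.251 side 0.002 h 0.215
t 24.82 pos [ 0.484 -0.087  0.2  ] d [ 0.002  0.003 -0.   ] w [ 0.     -0.0107 -0.0001] |mm| 2.0 deg 1.9
ptarget -0.0038
```

```bash
python3 -c "
from cell import *
print(job_done())"
```

```text
the job is handed in; nothing more can be done
None
```

I handed the job in at about 25 s with the rig still held by its handle. By my measurements it held the opening shot for about 4 s at 40 cm and the closing shot for about 8 s at 25 cm, with the camera near upright, the plate near level and no sign that the vase moved. I saw no verdict.

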